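# Pump syrup, then bring the milk frother to the mug

## Task

Start a flavoured coffee: push the pump head of the amber syrup bottle straight down to its stop, so that a full shot goes into the white mug under its spout, and let the head come all the way up again. Then draw the milk frother up out of its stand, slant it to about 45 degrees and finish holding it there, ready to froth: whisk inside the mug, below the rim, near the middle of the mouth and touching neither wall nor floor. Leave the mug and everything else on the counter where they stand; the program ends with the frother still in the gripper.

Things in the scene. Friction and masses are not known exactly. Their poses are not given: they have to be found in the camera images.
- amber_bottle: amber glass syrup bottle with a paper band and a black pump, fixed to the counter: 72 mm diameter, shoulder at 138 mm, pump head's top 226 mm above the counter. Origin: centre of its underside; z up; its -x axis points along the spout, which always faces the robot's side of the counter, within 30 degrees of the world's -x
- amber_head (a point): centre of the top of the amber bottle's pump head, a black disc 34 mm across and 16 mm thick; moves down with the head. A spout 9 mm thick runs from the head 80 mm along the bottle's -x and ends over the mug, its tip 30 mm below the head's top
- amber_pump (a joint): how far the amber bottle's head is pressed down, m: 0 = up, 0.020 = at its stop. The spring needs about 3 N to start and 8 N at the stop, and pushes the head back up when released; it counts as a full shot from 0.018 up
- mug: white ceramic mug, loose, 330 g: outside 90 mm diameter, 90 mm high, walls 4 mm, inner floor 5 to 8 mm above its underside, loop handle towards its own +y (mostly to the robot's left). It stands under the amber bottle's spout, its centre about 90 mm from the bottle's axis. Origin: centre of its underside; z up
- mug_rim (a point): centre of the mug's mouth, at the rim's height (90 mm above the counter)
- stand: steel frother stand, fixed to the counter: round base 88 mm across, two upright wires 68 mm apart (own y) carrying a sleeve of 39 mm outer, 31 mm inner diameter, top 155 mm above the counter. The handle stands in it on a lip 120 mm above the counter; shaft and whisk hang through the lip's 23 mm hole. Origin: centre of the underside; z up
- frother: hand milk frother, loose, 110 g, 209 mm long, round: whisk 19 mm wide, 11 mm high at the lower end, 4 mm shaft up to 90 mm, then a straight 28 mm handle (white, steel collar) from 90 to 209 mm. It stands upright in the stand, whisk down, the whisk's end 30 mm above the counter; lift it 126 mm to clear the sleeve. Origin: centre of the whisk's free end; z runs from whisk to handle top
- frother_grip (a point): point on the handle's axis 165 mm from the whisk's end, 40 mm above the sleeve's top while it stands in the stand
- green_bottle: bystander: same bottle and pump in green glass, fixed, 226 mm high with a spout to its own -x; must not be pumped. Origin: centre of its underside
- green_pump (a joint): how far the green bottle's head is pressed, m: 0 = up, 0.020 = down
- sugar_jar: bystander: white jar with a wooden cap, 68 mm diameter, 100 mm high, loose; origin: centre of its underside
- espresso_cup: bystander: small blue cup, 62 mm diameter, 55 mm high, loose; origin: centre of its underside
- milk_jug: bystander: steel milk beaker, 76 mm diameter, 95 mm high, loose; origin: centre of its underside
- tea_tin: bystander: green tin with a paper band, 72 mm diameter, 90 mm high, loose; origin: centre of its underside
- spoon: bystander: steel spoon lying flat, 140 mm long, loose; origin: middle of its underside, its x along the spoon
- capsule: bystander: copper coffee capsule, 49 mm diameter, 24 mm high, loose; origin: centre of its underside
There are look-alikes about, which are no part of the job. What is shaped like the mug but turquoise is not meant. There is more than one size of the frother; the job needs the smaller.

How it is judged:
By the outcome, as a careful person would: the job done as asked, in the order asked, and still so for the second after the job is handed in, while the arm keeps its last pose, push and grip.
It also fails if it takes over 54 s, if anything falls off the work surface, if the arm or the gripper's body presses on something with over 40 N, if the wrist force passes 120 N, or if a joint passes its speed limit or range.

## Robot

A 6-joint arm with a two-finger parallel gripper is mounted at the origin on the work surface. World frame = base frame: x ahead of the robot, y to its left, z up, the work surface at z = 0. Lengths are in mm, angles in rad, forces in N, time in s.
With the tool pointing down it reaches from about 400 to 925 mm from the base axis. Payload 12.5 kg.
Tool frame: the origin (TCP) lies midway between the tips of the shut fingers; the grasp point (between the pads) lies 19 mm behind it (env.pinch_z is the z of the grasp point in the tool frame, in mm); z points along the fingers, y is the line along which they close (so a half turn about z gives the same grasp; the last joint's range is limited). The gripper opens to 95 mm and grips with 3 to 60 N. Pads are 20 mm wide; open, the fingers measure 119 mm over their backs; the gripper's body (75 mm by 180 mm) begins 59 mm behind the grasp point.
Start: joints at [1.181, 0.491, 1.559, -0, 1.092, -0.106], TCP at [174.986, 600.022, 214.661] pointing down, gripper open.
Joint ranges: [-3.1, 3.1], [-0.84, 2.19], [0.05, 2.79], [-1.13, 4.28], [0.06, 2.93], [-2.69, 2.69]. Speed limits (rad/s): [2.22, 2.22, 2.79, 3.14, 3.14, 3.14].

## Interface

Orientations are given as [roll, pitch, yaw] about the fixed x, y, z axes, in that order (R = Rz(yaw) Ry(pitch) Rx(roll)).
In Python, from cell import env, eyes gives the robot as it stands.
- The arm moves only by the shell command python3 -m inch 'ROWS'. ROWS is JSON, a list of rows, each a list of 3 entries, a list of its own where there are three numbers: the shift along the tool's x, y, z in units of 60 mm (1.0 is 60 mm), then the turn about the tool's z in units of 5 degrees (1.0 is 5 degrees), then the closure, from -1 (fully open) to 1 (shut). In form: [[[tx, ty, tz], turn, claw], ...]. A call has exactly 10 rows; each row shifts and turns the commanded pose from where the row before left it, along the tool's axes as they then stand; what a row does not reach is not made up. A row lasts 1/8 s, in which the tool goes at most 62.5 mm and 10.7 degrees, less where a joint would pass 70% of its speed; a pose out of reach is approached as far as the arm can. A call is refused whole if a number of a shift passes 1 or a number of a turn 1, either way. A call with a gripper value outside its range is refused whole. The fingers move at their own pace and stop on an object; the grip force is fixed at half the most. Time passes only in rows, so rows that do not move let the fingers close, or fill a call up. It gives the time, the measured TCP pose, the force, the opening and the grip force at its end, in the units of the state.
- env.state(): the state, without advancing time (a new reading comes with each control period).
- eyes.read_camera(name): name is "scene" or "top" or "wrist"; returns a dict with "pixels" (400x640x3 uint8, red, green, blue), "fx", "fy", "cx", "cy" (pixels), "distortion" ([k1, k2, p1, p2, k3] as OpenCV has them; the pictures are not rectified), "extrinsics" (4x4, takes a point from world to camera coordinates). Camera axes: x right, y down, z forward; pixel columns grow to the right and rows downward; lengths in mm; the calibration is good to about 2 mm. A picture is of the moment at which its call begins. There is no depth.
- env.job_done(): hands the job in; it is judged then, once.
Trained networks look in a picture, given as the dict that the camera call returned (one of the last four; its "shot" number tells which), for a name from the list of things; names that differ only in an ending like _2 or _b are one class to them, and where a whole thing is asked for, a point or a joint stands for the part that bears it (a point fixed in the world has none). Each returns a list of dicts, best first, with "score" (0 to 1); they miss things now and then, are a little off and sometimes report something else, mostly with a low value. They report only what shows in the picture. A call takes as long as a camera call. They do not tell look-alikes from the thing itself.
- eyes.boxes_of(name, picture): "centre" ([row, column] in pixels, amid what is visible of it).
- eyes.cut_out(name, picture): "mask" (400x640 bool, what is visible of it) and "centre" ([row, column] in pixels, amid what is visible of it).
- eyes.spot_point(name, picture): "centre" ([row, column] in pixels: a listed point, or the origin of a listed thing).
The state is a dict: "t": time; "joints": joint angles; "qvel": joint speeds; "tau": joint torques, N m; "eef_pos": TCP position; "tcp_rot": TCP orientation; "ft_force": force on the tool from outside, world axes, zero at the start; "moment": the same for the moment, N m; "opening": opening from 0.0 (shut) to 1.0 (fully open); "grip_force": force on a finger pad.
Only numpy, scipy, OpenCV 4.12 (cv2) and the standard library are available. Lean on these libraries where they do the work, as an engineer would, in place of code of your own. Each camera call takes 0.05 s, during which the arm holds its last target. There are 200 camera calls.

## Working session

There is one attempt and no reset: what is moved stays moved. The work goes in short steps, Python scripts to look and compute and a shell command to move; the robot and the scene stay as the last step left them, time stands still between calls to the robot, and variables do not carry over. Pictures are saved under pics/ and viewed, at most 10 in all, crops included, and the job is handed in when it is done.

```bash
ls; mkdir -p pics
cat > h.py <<'E'
import numpy as np, cv2
from cell import env, eyes
from scipy.spatial.transform import Rotation as Ro
def K(p): return np.array([[p["fx"],0,p["cx"]],[0,p["fy"],p["cy"]],[0,0,1.]])
def ray(p,rc):
    u=cv2.undistortPoints(np.array([[[rc[1],rc[0]]]],float),K(p),np.array(p["distortion"])).ravel()
    E=np.array(p["extrinsics"]); R,t=E[:3,:3],E[:3,3]
    return -R.T@t, R.T@np.array([u[0],u[1],1])
def atz(p,rc,z):
    o,d=ray(p,rc); return o+d*(z-o[2])/d[2]
def proj(p,X):
    E=np.array(p["extrinsics"]); r,_=cv2.Rodrigues(E[:3,:3])
    return cv2.projectPoints(np.atleast_2d(X).astype(float),r,E[:3,3],K(p),np.array(p["distortion"]))[0].reshape(-1,2)[:,::-1]
def save(p,n): cv2.imwrite("pics/"+n,p["pixels"][:,:,::-1])
E
python3 - <<'E'
from h import *
print(env.state(), env.pinch_z)
for c in("top","scene"):
    p=eyes.read_camera(c); save(p,c+".png")
    print(c,ray(p,[200,320]))
    for n,z in (("amber_head",226),("mug_rim",90),("frother_grip",195),("green_bottle",0),("mug",0),("stand",0),("frother",30),("amber_bottle",0),("sugar_jar",0),("espresso_cup",0),("milk_jug",0),("tea_tin",0),("capsule",0),("spoon",0)):
        for d in eyes.spot_point(n,p):
            if d["score"]>.2: print(n,round(d["score"],2),np.round(d["centre"]),np.round(atz(p,d["centre"],z)))
E
```

```text
pics
{'t': 0.0, 'joints': array([ 1.18140076e+00,  4.91547378e-01,  1.55948026e+00,  2.50760942e-05,
        1.09170192e+00, -1.05580684e-01]), 'qvel': array([-8.37670744e-06, -7.90382388e-04, -1.38399611e-03, -1.48227960e-03,
       -1.38794375e-04, -5.91514086e-04]), 'tau': array([-3.46755460e-04, -6.12647867e+01, -2.58171916e+01,  6.91719772e-02,
        4.83671436e-02, -1.66680134e-04]), 'eef_pos': array([174.87417033, 599.76643588, 214.05871106]), 'tcp_rot': array([-3.14046443e+00, -1.41927640e-04,  2.85776612e+00]), 'ft_force': array([ 0.01953598, -0.18744857,  0.57709193]), 'moment': array([-0.0174826 ,  0.03285616, -0.02079023]), 'grip_force': 0.0, 'opening': 1.0046211874050825} -18.8
top (array([ 340.44908243,    9.41230668, 1818.4741412 ]), array([ 0.09190866,  0.01270557, -0.9958403 ]))
amber_head 0.53 [181. 334.] [548. -16. 226.]
amber_head 0.49 [148. 340.] [657. -36. 226.]
amber_head 0.41 [160. 411.] [ 614. -265.  226.]
mug_rim 0.7 [180. 334.] [570. -18.  90.]
mug_rim 0.66 [204. 286.] [487. 151.  90.]
frother_grip 0.77 [196. 424.] [ 502. -309.  195.]
frother_grip 0.57 [1
[... 1202 characters left out ...]
mug 0.61 [231. 355.] [498. 147.   0.]
stand 0.93 [247. 207.] [ 636. -273.    0.]
stand 0.48 [226. 146.] [ 587. -482.    0.]
stand 0.21 [199. 306.] [389. -23.  -0.]
frother 0.92 [238. 204.] [ 625. -280.   30.]
frother 0.86 [214. 204.] [ 535. -311.   30.]
frother 0.42 [225. 418.] [469. 332.  30.]
amber_bottle 0.92 [262. 282.] [650. -47.   0.]
sugar_jar 0.6 [245. 208.] [ 626. -273.    0.]
sugar_jar 0.55 [188. 202.] [ 395. -372.    0.]
espresso_cup 0.62 [223. 420.] [433. 344.   0.]
milk_jug 0.83 [266. 471.] [578. 483.   0.]
milk_jug 0.47 [186. 203.] [ 384. -373.    0.]
tea_tin 0.81 [226. 146.] [ 588. -481.    0.]
capsule 0.54 [204. 258.] [ 436. -172.    0.]
spoon 0.6 [203. 306.] [407. -18.   0.]
```

View pics/top.png

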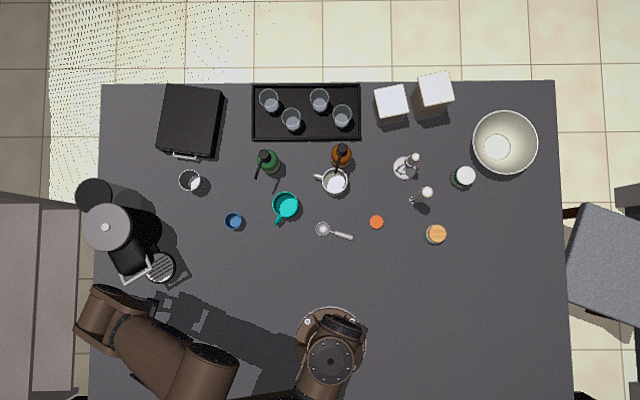

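View pics/scene.png

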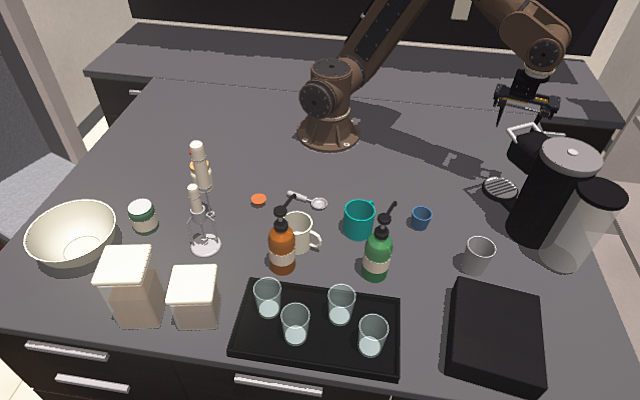

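Candidates are: frothers at top-view (160,412) and (190,425), mugs at white (181,334) and turquoise (204,286), and pumps at amber (150,341) and green (155,265). I'll crop close up.

Run:
```python
from h import *
t=eyes.read_camera("top"); s=eyes.read_camera("scene")
a=cv2.resize(t["pixels"][135:245,310:450],None,fx=4,fy=4,interpolation=cv2.INTER_CUBIC)[:,:,::-1]
b=cv2.resize(s["pixels"][130:280,170:340],None,fx=4,fy=4,interpolation=cv2.INTER_CUBIC)[:,:,::-1]
cv2.imwrite("pics/c1.png",a); cv2.imwrite("pics/c2.png",b)
```

```text
(no output)
```

View pics/c1.png

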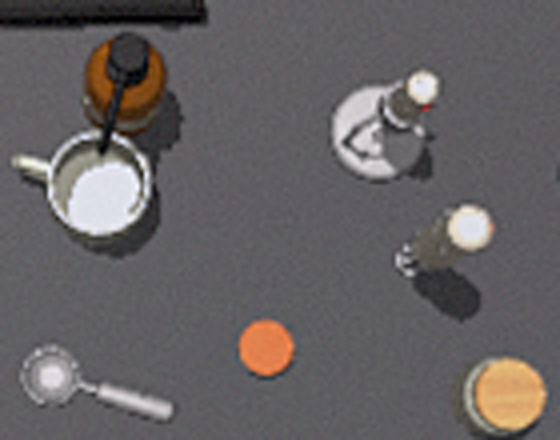

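View pics/c2.png

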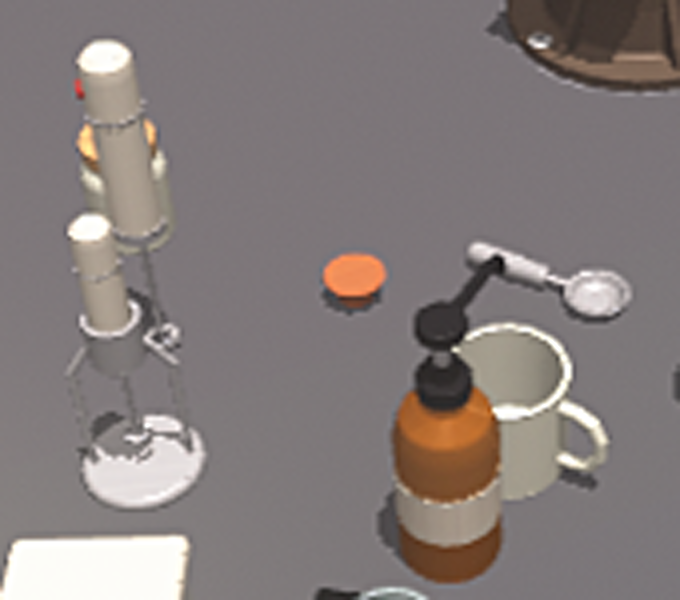

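Run:
```python
from h import *
t=eyes.read_camera("top"); s=eyes.read_camera("scene")
def tri(a,b):
    (o,d),(q,e)=ray(t,a),ray(s,b); d/=np.linalg.norm(d); e/=np.linalg.norm(e)
    k=np.linalg.lstsq(np.c_[d,-e],q-o,rcond=None)[0]; return (o+k[0]*d+q+k[1]*e)/2, np.linalg.norm(o+k[0]*d-q-k[1]*e)
for n,a,b,z in (("frtop",(156.1,415.1),(186.6,192.9),239),("bigtop",(191.6,426.9),(143,196.2),300),("head",(149.1,341.6),(209.1,280.1),226),("rim",(180.9,334.6),(222.1,297.9),90)):
    print(n,tri(a,b),atz(t,a,z)[:2],atz(s,b,z)[:2])
print("wires",atz(s,(243.7,191.2),3),atz(s,(238.7,217.5),3))
print("spout tip top",atz(t,(171.5,335.8),198),"scene",atz(s,(196,294.5),198))
print("stand base ctr top",atz(t,(167.6,404),2),"scene",atz(s,(130+461/4,170+144/4),4))
```

```text
frtop (array([ 626.55006498, -277.49787168,  231.28690482]), np.float64(0.27022313100108625)) [ 625.11550162 -275.97299749] [ 634.34741694 -273.3969353 ]
bigtop (array([ 506.53106837, -303.27611297,  277.67925105]), np.float64(1.5361577772648367)) [ 503.88778121 -298.00757829] [ 534.40397786 -290.15974162]
head (array([654.39072612, -43.3239675 , 217.71752409]), np.float64(3.62593654924866)) [652.43152107 -41.27482676] [662.49969129 -43.19312315]
rim (array([567.32582212, -18.31601745,  82.12066164]), np.float64(3.5533093355430823)) [566.55690325 -19.94061885] [574.28314707 -15.2334494 ]
wires [ 632.20768547 -321.67730778    3.        ] [ 601.09954569 -252.35941221    3.        ]
spout tip top [583.48735425 -22.3347185  198.        ] scene [582.11771622 -22.44493816 198.        ]
stand base ctr top [ 625.33889968 -276.94913337    2.        ] scene [ 631.43640705 -277.02267984    4.        ]
```

```bash
python3 -m inch '[[[0,0,-1],0,1],[[0,0,-1],0,1],[[-0.6,-0.75,0],0,1],[[-0.6,-0.75,0],0,1],[[-0.6,-0.75,0],0,1],[[-0.6,-0.75,0],0,1],[[-0.8,-0.6,0],0,1],[[-0.8,-0.6,0],0,1],[[-0.8,-0.6,0],0,1],[[-0.8,-0.6,0],0,1]]'
```

```text
t: 2.95
eef_pos: [407.7, 193.1, 335.0]
tcp_rot: [3.141, 0.001, 2.858]
ft_force: [-0.1, 0.4, 0.1]
opening: 0.021
grip_force: 0.0
```

```bash
python3 -m inch '[[[-0.84,-0.437,0],0,1],[[-0.84,-0.437,0],0,1],[[-0.84,-0.437,0],0,1],[[-0.84,-0.437,0],0,1],[[-0.84,-0.437,0],0,1],[[-0.82,-0.437,0],0,1],[[0,0,0.6],0,1],[[0,0,0.6],0,1],[[0,0,0.2],0,1],[[0,0,0],0,1]]'
python3 - <<'E'
from h import *
print(env.state()["eef_pos"],env.state()["ft_force"])
w=eyes.read_camera("wrist"); save(w,"w1.png")
for n,z in(("amber_head",226),("mug_rim",90)):
    for d in eyes.spot_point(n,w): print(n,d["score"],d["centre"],atz(w,d["centre"],z))
print("tcp proj",proj(w,env.state()["eef_pos"]))
p=eyes.read_camera("scene");cv2.imwrite("pics/s2.png",cv2.resize(p["pixels"][130:280,200:370],None,fx=4,fy=4)[:,:,::-1])
E
```

```text
t: 4.2
eef_pos: [652.0, -40.4, 250.8]
tcp_rot: [3.142, -0.0, 2.858]
ft_force: [-0.2, -0.8, 0.3]
opening: 0.006
grip_force: 0.0
[652.00864739 -40.37892513 250.80255691] [-0.20876378 -0.83323939  0.25953682]
amber_head 0.56 [245.7, 321.0] [660.16007091 -44.2324729  226.        ]
mug_rim 0.93 [99.1, 320.0] [571.16314192 -20.28141564  90.        ]
tcp proj [[251.34717523 323.24738247]]
```

View pics/w1.png

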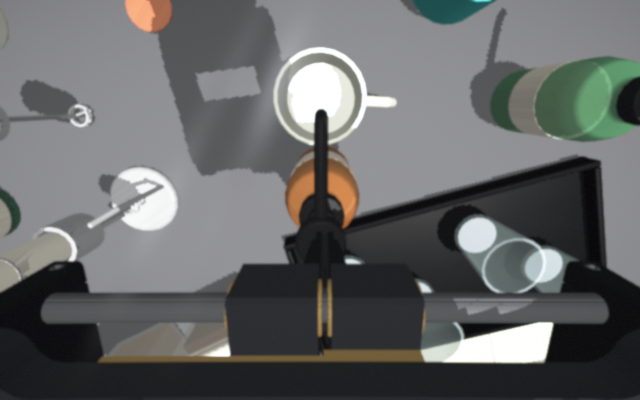

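The wrist view puts the mug mouth at (95,320) and the spout along column 321. The tool is lined up over the amber head, so I'll press.

```bash
python3 -m inch '[[[-0.05,-0.02,0.2],0,1],[[0,0,0.18],0,1],[[0,0,0],0,1],[[0,0,0.1],0,1],[[0,0,0.05],0,1],[[0,0,0.05],0,1],[[0,0,0.05],0,1],[[0,0,0.03],0,1],[[0,0,0],0,1],[[0,0,0],0,1]]'
```

```text
t: 5.65
eef_pos: [654.6, -42.5, 211.6]
tcp_rot: [3.141, 0.001, 2.858]
ft_force: [-1.7, 0.0, 6.7]
opening: 0.005
grip_force: 3.4
```

```bash
python3 -m inch '[[[0,0,0.05],0,1],[[0,0,0.03],0,1],[[0,0,0.02],0,1],[[0,0,0.01],0,1],[[0,0,0],0,1],[[0,0,0],0,1],[[0,0,0],0,1],[[0,0,0],0,1],[[0,0,0],0,1],[[0,0,0],0,1]]'
```

```text
t: 6.9
eef_pos: [654.6, -42.5, 206.2]
tcp_rot: [3.141, 0.002, 2.858]
ft_force: [-4.6, -0.3, 15.2]
opening: 0.002
grip_force: 7.5
```

```bash
python3 -m inch '[[[0,0,-0.2],0,1],[[0,0,-0.4],0,1],[[0,0,-0.6],0,1],[[0,0,-0.6],0,1],[[-0.12,-0.776,0],0,-1],[[-0.12,-0.776,0],0,-1],[[-0.12,-0.776,0],0,-1],[[-0.12,-0.776,0],0,-1],[[-0.12,-0.776,0],0,-1],[[0,0,0],0,-1]]'
python3 - <<'E'
from h import *
e=env.state(); print(e["eef_pos"],e["ft_force"],e["joints"])
w=eyes.read_camera("wrist"); save(w,"w2.png"); print("cam",ray(w,(200,320)))
for n,z in(("frother_grip",195),("stand",0),("amber_head",226)):
    for d in eyes.spot_point(n,w): print(n,d["score"],d["centre"],atz(w,d["centre"],z))
s=eyes.read_camera("scene")
for d in eyes.spot_point("amber_head",s): print("head",d["score"],d["centre"],atz(s,d["centre"],226))
E
```

```text
t: 8.15
eef_pos: [623.0, -278.9, 311.4]
tcp_rot: [3.142, -0.001, 2.854]
ft_force: [0.4, -0.1, -0.4]
opening: 0.581
grip_force: 0.0
[ 623.02772426 -278.86876422  311.44004525] [ 0.38088088 -0.11731916 -0.35867509] [-5.17482043e-01  5.09150684e-01  1.26639174e+00 -1.80548265e-04
  1.36705032e+00 -1.80089957e+00]
cam (array([ 546.56943777, -255.69546201,  482.45430229]), array([ 0.26846608, -0.09215422, -0.95896139]))
frother_grip 0.9 [199.5, 322.1] [ 627.13127068 -281.34545245  195.        ]
frother_grip 0.76 [70.5, 245.8] [ 504.34832446 -309.75281518  195.        ]
stand 0.92 [162.4, 323.4] [ 627.4084625  -280.55995829    0.        ]
amber_head 0.79 [166.6, 625.7] [660.18528153 -42.56820383 226.        ]
head 0.55 [205.9, 282.3] [650.72972464 -40.12446954 226.        ]
```

View pics/w2.png

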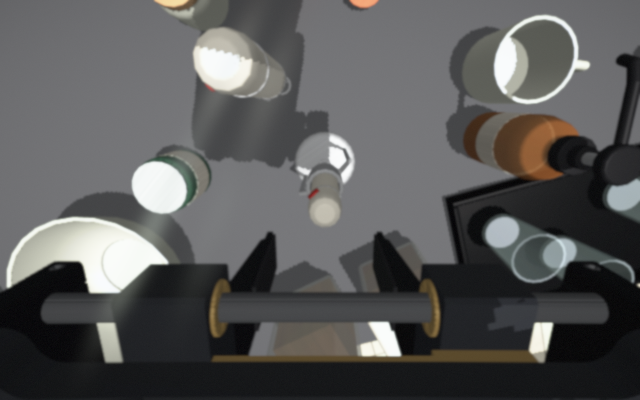

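```bash
python3 -m inch '[[[-0.05,0,0],0,-1],[[0,0,0.3],0,-1],[[0,0,0.6],0,-1],[[0,0,0.6],0,-1],[[0,0,0.5],0,-1],[[0,0,0.25],0,-1],[[0,0,0],0,1],[[0,0,0],0,1],[[0,0,0],0,1],[[0,0,0],0,1]]'
python3 -m inch '[[[0,0,0],0,1],[[0,0,0],0,1],[[0,0,0],0,1],[[0,0,-0.2],0,1],[[0,0,-0.3],0,1],[[0,0,-0.4],0,1],[[0,0,-0.5],0,1],[[0,0,-0.5],0,1],[[0,0,-0.45],0,1],[[0,0,0],0,1]]'
```

```text
t: 9.7
eef_pos: [626.9, -276.9, 178.1]
tcp_rot: [-3.141, 0.001, 2.858]
ft_force: [-0.3, 0.2, 0.7]
opening: 0.638
grip_force: 0.0
t: 10.95
eef_pos: [627.2, -276.7, 321.6]
tcp_rot: [-3.141, 0.005, 2.858]
ft_force: [0.7, 0.4, -1.4]
opening: 0.288
grip_force: 29.9
```

```bash
python3 -m inch '[[[-0.4,0,0],0,1],[[-0.37,0,0],0,1],[[0,0,0],0,1],[[0,0,0.4],0,1],[[0,0,0.5],0,1],[[0,0,0.5],0,1],[[0,0,0.5],0,1],[[0,0,0.36],0,1],[[0,0,0],0,1],[[0,0,0],0,1]]'
python3 - <<'E'
from h import *
e=env.state(); print(e["eef_pos"],e["ft_force"],e["opening"])
s=eyes.read_camera("scene"); cv2.imwrite("pics/s3.png",cv2.resize(s["pixels"][120:280,130:290],None,fx=3.7,fy=3.7)[:,:,::-1])
E
```

```text
t: 12.2
eef_pos: [671.1, -289.8, 183.9]
tcp_rot: [-3.142, 0.001, 2.858]
ft_force: [0.2, 0.0, -0.8]
opening: 0.293
grip_force: 29.9
[ 671.08516525 -289.82111207  183.85976807] [ 0.19923203  0.03258832 -0.84939411] 0.29255532913523236
```

View pics/s3.png

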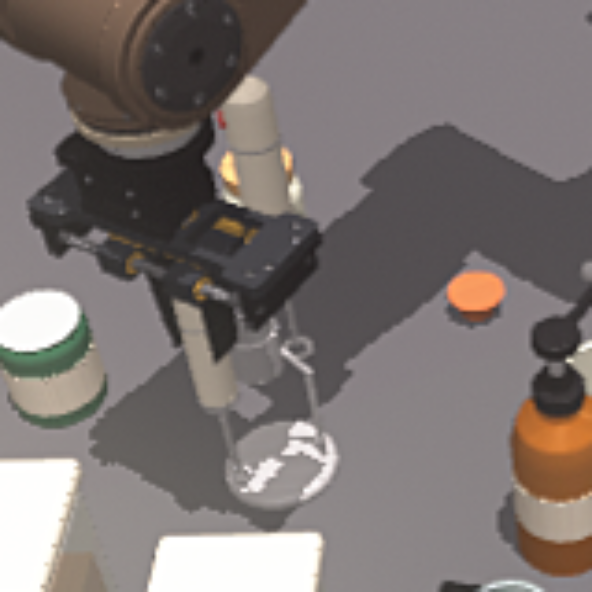

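```bash
python3 -m inch '[[[0.1,0,0],0,1],[[0.06,0,0],0,1],[[0.05,0,0],0,1],[[0.05,0,0],0,1],[[0.05,0,0],0,1],[[0.05,0,0],0,1],[[0.05,0,0],0,1],[[0.05,0,0],0,1],[[0,0,0],0,1],[[0,0,0],0,1]]'
python3 - <<'E'
from h import *
e=env.state(); print(e["eef_pos"],e["ft_force"],e["moment"],e["opening"])
s=eyes.read_camera("scene"); cv2.imwrite("pics/s4.png",cv2.resize(s["pixels"][120:280,130:290],None,fx=3.7,fy=3.7)[:,:,::-1])
E
```

```text
t: 13.5
eef_pos: [646.6, -283.4, 184.4]
tcp_rot: [-3.14, 0.007, 2.858]
ft_force: [8.5, -5.2, 1.8]
opening: 0.29
grip_force: 30.0
[ 646.57163982 -283.37657601  184.35655829] [ 8.51691684 -5.2034339   1.83987268] [-1.06133736 -1.89522245 -0.0329158 ] 0.28984345632212444
```

View pics/s4.png

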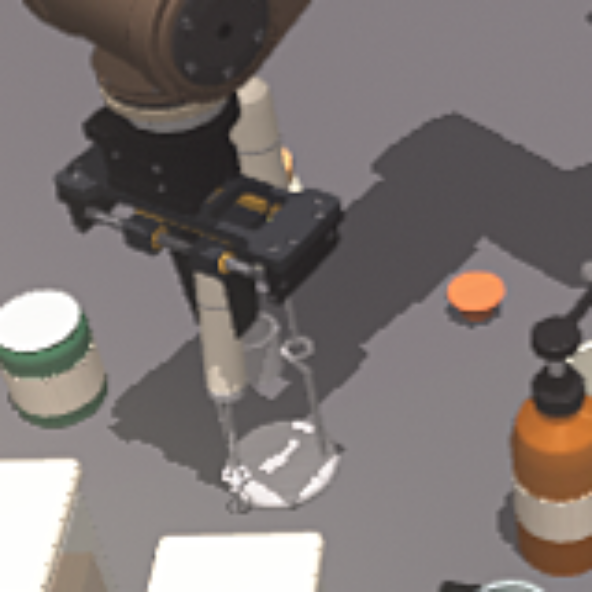

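```bash
python3 -m inch '[[[0.05,0.02,0],0,1],[[0.06,0.02,0],0,1],[[0.06,0.02,0],0,1],[[0.06,0.02,0],0,1],[[0.06,0,0],0,1],[[0.06,0,0],0,1],[[0.06,0,0],0,1],[[0.06,0,0],0,1],[[0.06,0,0],0,1],[[0,0,0],0,1]]'
python3 - <<'E'
from h import *
e=env.state(); print(e["eef_pos"],e["ft_force"],e["moment"],e["opening"])
s=eyes.read_camera("scene"); cv2.imwrite("pics/s5.png",cv2.resize(s["pixels"][120:280,130:290],None,fx=3.7,fy=3.7)[:,:,::-1])
E
```

```text
t: 14.8
eef_pos: [615.5, -268.6, 183.2]
tcp_rot: [3.142, 0.001, 2.858]
ft_force: [3.6, 0.7, 1.5]
opening: 0.286
grip_force: 30.0
[ 615.54564603 -268.57098795  183.24273203] [3.60809944 0.65008666 1.54490374] [-0.06899523 -0.72014745  0.04713785] 0.2855313839316664
```

View pics/s5.png

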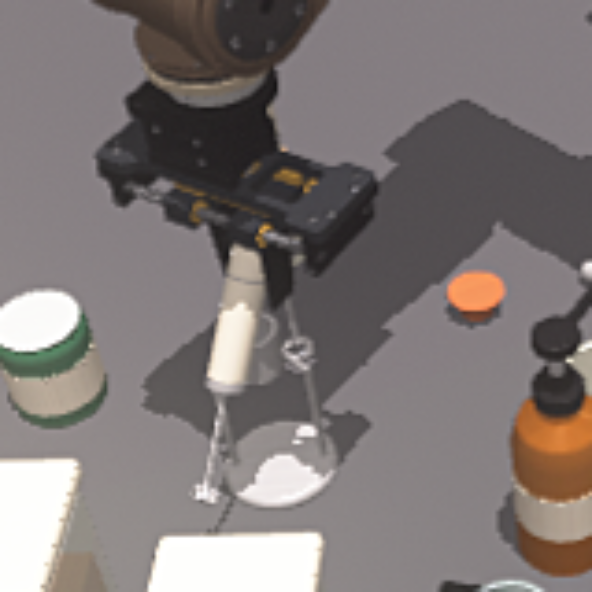

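```bash
cat >> h.py <<'E'
def tilt():
    e=env.state(); R=Ro.from_euler("xyz",e["tcp_rot"]).as_matrix(); g=e["eef_pos"]+R[:,2]*env.pinch_z
    print("tcp",e["eef_pos"],e["ft_force"],"grip",g)
    for c in("scene","top","wrist"):
        p=eyes.read_camera(c)
        for d in eyes.spot_point("frother",p):
            o,v=ray(p,d["centre"]); q=o+v*((g-o)@R[:,1])/(v@R[:,1]); w=q-g
            print(c,round(d["score"],2),np.round(d["centre"]),"whisk",np.round(q),"len",round(np.linalg.norm(w)),"tilt",round(np.degrees(np.arctan2(-w@R[:,0],-w[2])),1))
E
python3 - <<'E'
from h import *
tilt()
s=eyes.read_camera("scene");e=env.state(); R=Ro.from_euler("xyz",e["tcp_rot"]).as_matrix(); g=e["eef_pos"]-R[:,2]*18.8
o,v=ray(s,(253,186)); q=o+v*((g-o)@R[:,1])/(v@R[:,1]); print(q,np.linalg.norm(q-g),q-g)
E
```

```text
tcp [ 615.58649086 -268.56415109  183.20803898] [3.42522612 0.23087059 1.73210513] grip [ 615.5711653  -268.56054735  202.00803239]
scene 0.61 [253. 182.] whisk [ 723. -300.   75.] len 169 tilt 41.3
scene 0.41 [215. 205.] whisk [ 616. -269.  117.] len 85 tilt 0.2
wrist 0.88 [ 90. 260.] whisk [ 539. -246.  351.] len 169 tilt -151.7
[ 710.74694766 -296.32590692   62.12656943] 171.2971684321208 [  95.28296648  -27.77604017 -139.61507012]
```

```bash
python3 -m inch '[[[0.05,0,0],0,1],[[0.05,0,0],0,1],[[0,0,0],0,1],[[0,0,-0.2],0,1],[[0,0,-0.5],0,1],[[0,0,-0.8],0,1],[[0,0,-0.8],0,1],[[0,0,-0.2],0,1],[[0,0,0],0,1],[[0,0,0],0,1]]'
python3 - <<'E'
from h import *
tilt()
s=eyes.read_camera("scene"); cv2.imwrite("pics/s6.png",cv2.resize(s["pixels"][80:280,130:290],None,fx=3,fy=3)[:,:,::-1])
E
```

```text
t: 16.45
eef_pos: [609.1, -266.7, 330.9]
tcp_rot: [3.141, -0.003, 2.858]
ft_force: [-0.2, -0.2, -1.5]
opening: 0.287
grip_force: 30.0
tcp [ 609.07231724 -266.69472804  330.94514659] [-0.21003572 -0.1528741  -1.49528196] grip [ 609.12653763 -266.72433189  349.74504509]
scene 0.94 [213. 172.] whisk [ 718. -298.  223.] len 170 tilt 41.8
scene 0.73 [214. 204.] whisk [ 616. -269.  121.] len 229 tilt 2.0
scene 0.46 [205. 256.] whisk [ 378. -199.  -68.] len 483 tilt -29.9
wrist 0.66 [ 97. 279.] whisk [ 533. -245.  498.] len 169 tilt -151.7
```

View pics/s6.png

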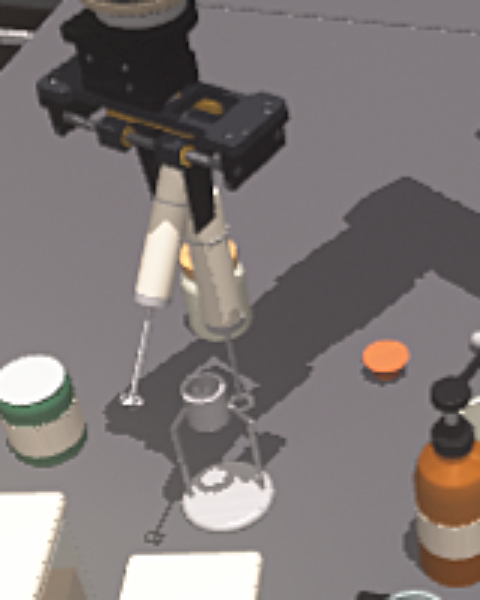

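```bash
python3 -m inch '[[[0.2,0.17,0],0,1],[[0.4,0.34,0],0,1],[[0.6,0.5,0],0,1],[[0.64,0.54,0],0,1],[[0.64,0.54,0],0,1],[[0.64,0.54,0],0,1],[[0.6,0.5,0],0,1],[[0.45,0.4,0],0,1],[[0.3,0.24,0],0,1],[[0,0,0],0,1]]'
python3 - <<'E'
from h import *
tilt()
for c in("wrist","top","scene"):
    p=eyes.read_camera(c)
    for d in eyes.spot_point("mug_rim",p): print(c,d["score"],d["centre"],atz(p,d["centre"],90))
    if c=="wrist": save(p,"w3.png")
E
```

```text
t: 18.05
eef_pos: [414.1, 26.5, 333.2]
tcp_rot: [3.141, 0.001, 2.86]
ft_force: [0.7, -0.3, -2.0]
opening: 0.289
grip_force: 30.0
tcp [414.14948779  26.54595176 333.23790541] [ 0.65036957 -0.34532483 -1.9520832 ] grip [414.12798223  26.54435163 352.03789305]
scene 0.83 [216. 206.] whisk [ 904. -115.  440.] len 517 tilt 99.8
scene 0.78 [174. 304.] whisk [526.  -6. 230.] len 169 tilt 43.7
scene 0.2 [224. 419.] whisk [-4305.  1394. -4923.] len 7209 tilt -43.0
top 0.54 [202. 415.] whisk [ 319.   53. 2064.] len 1715 tilt -176.8
top 0.35 [192. 332.] whisk [ 550.  -13. -124.] len 497 tilt 16.5
wrist 0.89 [262. 154.] whisk [339.  48. 504.] len 171 tilt -152.8
wrist 0.67 [192.7, 433.5] [487.37569682 153.18200105  90.        ]
top 0.83 [179.8, 334.5] [570.43339022 -19.62782459  90.        ]
top 0.66 [204.7, 284.6] [484.51279507 154.61307587  90.        ]
top 0.61 [233.8, 426.6] [ 380.24030178 -335.17081353   90.        ]
scene 0.92 [224.0, 293.0] [583.71435628 -27.47939334  90.        ]
scene 0.67 [210.8, 360.9] [499.55000352 157.01957153  90.        ]
```

View pics/w3.png

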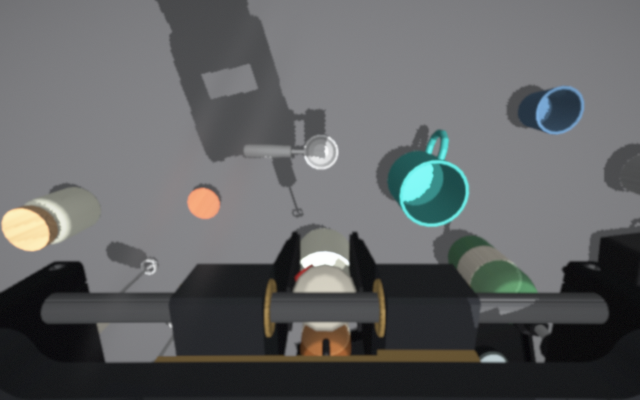

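```bash
python3 -m inch '[[[0,0,0.25],0,1],[[0,0,0.5],0,1],[[0,0,0.5],0,1],[[0,0,0.4],0,1],[[0,0,0.1],0,1],[[-0.2,0,0],0,1],[[-0.35,0,0],0,1],[[-0.26,0,0],0,1],[[0,0,0],0,1],[[0,0,0],0,1]]'
python3 - <<'E'
from h import *
tilt()
for c in("top","scene"):
    p=eyes.read_camera(c)
    for d in eyes.spot_point("mug_rim",p)[:2]: print(c,d["score"],d["centre"],atz(p,d["centre"],90))
E
```

```text
t: 19.9
eef_pos: [461.8, 11.8, 227.9]
tcp_rot: [3.142, -0.0, 2.858]
ft_force: [0.0, -1.0, -0.9]
opening: 0.287
grip_force: 30.0
tcp [461.77375735  11.83881062 227.88605762] [ 0.04859648 -0.99838965 -0.87425362] grip [461.77947308  11.83584931 246.68605651]
scene 0.96 [215. 295.] whisk [581. -23. 125.] len 173 tilt 45.6
scene 0.57 [214. 205.] whisk [ 902. -117.  441.] len 498 tilt 112.9
wrist 0.56 [267. 106.] whisk [385.  34. 398.] len 171 tilt -152.2
top 0.89 [179.3, 334.9] [572.18376488 -21.04142811  90.        ]
top 0.68 [205.1, 284.9] [483.11031564 153.56820743  90.        ]
scene 0.9 [207.0, 360.3] [484.29478596 154.18760663  90.        ]
scene 0.64 [222.3, 298.8] [574.60759722 -12.60478256  90.        ]
```

```bash
python3 -m inch '[[[0.03,0,0.1],0,1],[[0,0,0.15],0,1],[[0,0,0.2],0,1],[[0,0,0.2],0,1],[[0,0,0.2],0,1],[[0,0,0.15],0,1],[[0,0,0.07],0,1],[[0,0,0],0,1],[[0,0,0],0,1],[[0,0,0],0,1]]'
python3 - <<'E'
from h import *
tilt()
for c in("top","scene"):
    p=eyes.read_camera(c)
    for d in eyes.spot_point("mug_rim",p)[:2]: print(c,d["score"],d["centre"],atz(p,d["centre"],90))
    m=eyes.cut_out("mug",p)
    for d in m[:2]: print("mug px",d["score"],d["centre"])
    if c=="scene": cv2.imwrite("pics/fin.png",cv2.resize(p["pixels"][130:270,230:370],None,fx=4,fy=4)[:,:,::-1])
E
```

```text
t: 21.65
eef_pos: [460.6, 12.3, 163.9]
tcp_rot: [3.141, 0.001, 2.858]
ft_force: [0.3, 0.3, -1.5]
opening: 0.286
grip_force: 30.0
tcp [460.56454767  12.27605904 163.89954669] [ 0.3409438   0.29806534 -1.49660367] grip [460.55270418  12.27524658 182.69954294]
scene 0.97 [215. 206.] whisk [ 900. -116.  438.] len 524 tilt 119.2
scene 0.62 [230. 294.] whisk [587. -25.  72.] len 173 tilt 49.9
top 0.78 [201. 414.] whisk [ 318.   53. 2067.] len 1890 tilt -175.5
top 0.82 [177.6, 335.1] [578.16977735 -21.79694288  90.        ]
top 0.69 [202.3, 285.8] [492.85308145 150.45076418  90.        ]
mug px 0.91 [207.6, 285.1]
mug px 0.8 [178.0, 331.9]
scene 0.94 [210.2, 361.6] [496.76483338 158.8602184   90.        ]
scene 0.63 [221.9, 295.4] [574.71908136 -22.30069865  90.        ]
mug px 0.94 [234.6, 302.8]
mug px 0.74 [220.1, 357.8]
```

```bash
python3 -c "
from cell import env
print(env.state()['ft_force'],env.job_done())"
```

```text
the job is handed in; nothing more can be done
[ 0.21150193  0.68104775 -1.25220893] None
```

The job is handed in at about 22 s: the amber pump went down to its stop and was released, and the frother is held at about 44° with its whisk in the white mug, about 28 mm below the rim and within a few mm of the centre, with no contact force measured; I checked that end pose by measurement rather than by picture, because I had viewed 11 pictures, one over the limit of 10.

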